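# Change over the thread stand and take off the used spool

## Task

The thinly wound, used-up spool stands on the thread stand beneath the thread eyelet. Turn the green plate counter-clockwise (seen from above), a quarter turn, fully home against its stop, so that the full spool comes under the eyelet and the used one comes out beside it; then slide the used spool up off its post and set it down upright, without dropping it, on the floor of the blue tray. Leave the full spool on its post, the plate at its stop, and the jar, can and shoe last where they are.

Things in the scene. Friction and masses are not known exactly. Their poses are not given: they have to be found in the camera images.
- stand: Thread stand, fixed to the bench, place and yaw vary: dark steel base 260 mm across, 12 mm high, under a green round turning plate (250 mm across, top face 30 mm above the bench). Origin: on the bench at the turning axis; z up; x points to the mast, a steel rod 14 mm thick, 200 mm high, 160 mm from the axis; from its top a thin arm reaches back to the eyelet.
- eyelet (a point): Centre of the fixed wire eyelet (ring, 34 mm over its outside, wire 6 mm) 200 mm above the bench, 85 mm from the turning axis: it stands straight above the post that is at the mast and bars that post's spool from being lifted off.
- turntable (a joint): Angle of the green plate about the vertical axis through the stand's origin, rad: 0 at the start, grows counter-clockwise seen from above, ends at a firm stop at 1.571 (a quarter turn). It stays where it is left; about 0.25 N m turns it. A red tab on its rim meets a steel pin at the stop.
- handle_top (a point): Top centre of the upright turning handle on the plate: a round black grip of 26 mm diameter, from 80 to 140 mm above the bench (a 14 mm steel stem below), 100 mm from the turning axis. At the start it is on the side away from the mast; it moves with the plate. Push it sideways or grip it from above.
- used_post (a point): Foot of the used spool's post, on the plate's top face (30 mm above the bench), 85 mm from the turning axis; at the start under the eyelet. The steel post is 16 mm in diameter and rises 108 mm above this point. Moves with the plate.
- fresh_post (a point): Foot of the full spool's post, an equal post on the same plate, 85 mm from the axis, a quarter turn clockwise of the used spool's post. Moves with the plate.
- used_spool: Used-up spool: white plastic, 100 mm tall, little orange thread (37 mm across). Flanges 60 mm across, 0 to 6 and 52 to 57 mm above the underside; above them a plain white neck tube 34 mm across, 57 to 100 mm, to be gripped from above. Bore 26 mm right through, loose on the post. About 120 g. Origin: centre of the underside; z up along its axis.
- fresh_spool: The full spool: the same shape, but its orange winding is 56 mm across. 200 g. Loose on its own post. Origin: centre of the underside; z up.
- blue_tray: Open square blue tray for empty spools, 150 by 150 mm outside, 30 mm high, walls and floor 5 mm, fixed to the bench left or right of the stand. Origin: centre of its underside; x and y along its sides.
- grey_tray: A like grey tray on the other side of the stand, with the wax jar in it; not for the spool. Origin: centre of its underside.
- wax_jar: Amber glass jar, 64 mm across, 75 mm tall, standing in the grey tray; leave it. Origin: centre of its underside.
- cement_can: Yellow can with a paper label, 72 mm across, 110 mm tall, standing beyond the stand; leave it. Origin: centre of its underside.
- shoe_last: Pale wooden shoe last, about 220 mm long, 72 mm wide, 100 mm tall, beyond the stand; leave it. Origin: on the bench under its middle; toe along its x.
Things that resemble listed ones, but are neither listed nor needed, are in the scene too. What is shaped like the fresh_spool but pink or purple is not meant.

How it is judged:
On the way, in this order (a step that is already met when the one before it is completed fails the run):
1. the plate is turned home to its stop (within 0.09 rad) with the used spool still on its post (value of joint turntable above 1.48 rad and distance between used_spool and used_post below 0.03 m), for 0.2 s.
2. the used spool is slid up clear of its post, with the plate still at its stop (value of joint turntable above 1.48 rad and height (world z) of used_spool above 0.135 m), for 0.1 s.
At the end, for the whole second after the job is handed in: The plate rests within 0.09 rad of its stop; the used spool stands at rest on the blue tray's floor (underside under 15 mm above the tray's, axis within 55 mm of its centre along each side), upright within 7 degrees; the full spool is upright, fully down on its own post (value of joint turntable above 1.48 rad and x of used_spool in the frame of blue_tray between -0.055 and 0.055 m and y of used_spool in the frame of blue_tray between -0.055 and 0.055 m and z of used_spool in the frame of blue_tray below 0.015 m and angle between each of used_spool, fresh_spool's own z axis and vertical below 0.12 rad and linear speed of used_spool below 0.03 m/s and distance between fresh_spool and fresh_post below 0.012 m and velocity of joint turntable below 0.05 rad/s); the robot touches nothing.
It fails at once if the wax jar is shifted more than 30 mm (distance of wax_jar from where it was at the start of the episode above 0.03 m).
It fails at once if the cement can is shifted more than 30 mm (distance of cement_can from where it was at the start of the episode above 0.03 m).
It fails at once if the shoe last is shifted more than 30 mm (distance of shoe_last from where it was at the start of the episode above 0.03 m).
It fails at once if the used spool is dropped: it moves faster than 0.8 m/s while the fingers do not hold it (linear speed of used_spool above 0.8 m/s and contact force between the fingers and used_spool below 0.05 N).
It fails at once if the full spool is lifted off its post or knocked over (height (world z) of fresh_spool above 0.08 m or angle between fresh_spool's own z axis and vertical above 0.5 rad).
It also fails if it takes over 64 s, if anything falls off the work surface, if the arm or the gripper's body presses on something with over 40 N, if the wrist force passes 120 N, or if a joint passes its speed limit or range.

## Robot

A 6-joint arm with a two-finger parallel gripper is mounted at the origin on the work surface. World frame = base frame: x ahead of the robot, y to its left, z up, the work surface at z = 0. Lengths are in m, angles in rad, forces in N, time in s.
With the tool pointing down it reaches from about 0.275 to 0.75 m from the base axis. Payload 10.2 kg.
Tool frame: the origin (TCP) lies on the centre line of the jaws, within the pads' length; the fingertips stand 8 mm ahead of it and the grasp point (between the pads) lies 11 mm behind it; z points along the fingers, y is the line along which they close (so a half turn about z gives the same grasp; the last joint's range is limited). The gripper opens to 85 mm and grips with 20 to 120 N. Pads are 22 mm wide; open, the fingers measure 114 mm over their backs; the gripper's body (76 mm by 85 mm) begins 54 mm behind the grasp point. The pads swing forward as they close: fully open they stand 13 mm farther back than shut.
Start: joints at [1.023, 0.313, 1.498, -0, 1.331, -0.223], TCP at [0.168, 0.498, 0.239] pointing down, gripper open.
Joint ranges: [-2.94, 2.94], [-0.97, 2.17], [0.19, 2.56], [-1.23, 4.37], [0.02, 3.11], [-2.88, 2.88]. Speed limits (rad/s): [2.39, 2.39, 3.01, 3.14, 3.14, 3.14].

## Interface

Orientations are given as a rotation vector (axis times angle).
In Python, from rig import get_state, eyes, manip gives the robot as it stands. The module is installed in compiled form; this text tells all that it offers.
- The arm moves only by the tool jog_arm, never from a script. Its argument "series" is a list that holds one entry, the list of rows, each a list of 5 numbers: the opening, from -1 (shut) to 1 (fully open), then the shift along the world's x, y, z in cm, then the turn about the world's z in rad. In form: [[[grip, tx, ty, tz, spin], ...]]. A call has 1 to 8 rows; each row is the pose to reach, as a shift and turn from the pose commanded when the call began; what a row does not reach only later rows make up. A row lasts 1/10 s, in which the tool goes at most 50 mm and 8.59 degrees, less where a joint would pass 70% of its speed; a pose out of reach is approached as far as the arm can. A call with a gripper value outside its range is refused whole. The fingers move at their own pace and stop on an object; "grip_force" is the grip in N (left out, the last holds). Time passes only in rows, so rows that repeat a pose let the fingers close. It gives the time, the measured TCP pose, the force, the opening and the grip force at its end, in the units of the state.
- get_state(): the state, without advancing time (a new reading comes with each control period).
- eyes.read_camera(name): name is "scene" or "top" or "wrist"; returns a dict with "image" (400x640x3 uint8, red, green, blue), "fx", "fy", "cx", "cy" (pixels), "k1" (the pictures are not rectified: a ray, as slopes to the right and down, at radius r is drawn at 1 + k1 r^2 times it, then the intrinsics apply), "R" (3x3) and "t" (3): a world point X has camera coordinates R X + t. Camera axes: x right, y down, z forward; pixel columns grow to the right and rows downward; lengths in m; the calibration is good to about 2 mm. A picture is of the moment at which its call begins. There is no depth.
- manip.hand_in(): hands the job in; it is judged then, once.
The state is a dict: "time": time; "joints": joint angles; "qd": joint speeds; "tau": joint torques, N m; "eef_pos": TCP position; "ee_rot": TCP orientation; "force": force on the tool from outside, world axes, zero at the start; "torque": the same for the moment, N m; "width": finger opening in m; "grasp_force": force on a finger pad.
Only numpy, scipy, OpenCV 4.12 (cv2) and the standard library are available. Lean on these libraries where they do the work, as an engineer would, in place of code of your own. Each camera call takes 0.05 s, during which the arm holds its last target. There are 200 camera calls.

## Working session

There is one attempt and no reset: what is moved stays moved. The work goes in short steps, Python scripts to look and compute and a tool call to move; the robot and the scene stay as the last step left them, time stands still between calls to the robot, and variables do not carry over. Pictures are saved under pics/ and viewed, at most 10 in all, crops included, and the job is handed in when it is done.

Besides the shell and the picture viewer there is one more tool, called as name([rows], argument=value, ...), one row to a line, values as JSON. jog_arm: Moves the arm, as the interface text tells. Its arguments: {"type":"object","properties":{"series":{"type":"array"},"grip_force":{"type":"number"}},"required":["series"]}

```bash
mkdir -p pics; cat > h.py <<'E'
import numpy as np, cv2
from rig import get_state, eyes, manip
def cam(n,save=None):
    c=eyes.read_camera(n)
    if save: cv2.imwrite('pics/'+save,c['image'][:,:,::-1])
    return c
def ray(c,u,v):
    K=np.array([[c['fx'],0,c['cx']],[0,c['fy'],c['cy']],[0,0,1.]])
    # k1 model: drawn = s*(1+k1 r^2)
    s=cv2.undistortPoints(np.array([[[u,v]]],float),K,np.array([c['k1'],0,0,0.]))[0,0]
    R=np.array(c['R']);t=np.array(c['t'])
    return -R.T@t, R.T@np.array([s[0],s[1],1.])
def onz(c,u,v,z):
    o,d=ray(c,u,v); return o+d*(z-o[2])/d[2]
def proj(c,X):
    p=np.array(c['R'])@np.array(X,float)+np.array(c['t']); s=p[:2]/p[2]; s=s*(1+c['k1']*(s@s))
    return np.array([c['fx']*s[0]+c['cx'],c['fy']*s[1]+c['cy']])
E
python3 - <<'E'
from h import *
print(get_state())
for n in('scene','top'):
    c=cam(n,n+'0.png'); print(n,c['fx'],c['k1'],-np.array(c['R']).T@c['t'],np.round(c['R'],2).tolist())
E
```

```text
{'time': 0.0, 'joints': array([ 1.02262402e+00,  3.13498646e-01,  1.49844143e+00, -2.77086541e-05,
        1.33098743e+00, -2.23425349e-01]), 'qd': array([-3.34238623e-04,  1.60742338e-03,  1.21976161e-03, -5.18412821e-05,
        1.23887698e-03, -3.99039404e-04]), 'tau': array([-1.09785229e-03, -4.12277913e+01, -2.59739542e+01, -3.10818350e-04,
        4.12522088e-03, -2.53223345e-05]), 'eef_pos': array([0.16741081, 0.49733416, 0.23870854]), 'ee_rot': array([-5.07785251e-01, -3.09979927e+00,  1.95827055e-03]), 'force': array([ 0.62688906, -0.20543897, -0.83515778]), 'torque': array([ 0.05019356,  0.00598461, -0.00690828]), 'grasp_force': 0.0, 'width': 0.08558326409201979}
scene 474.2184437310486 0.03276915789969654 [ 1.2280965  -0.53494534  1.07869655] [[0.68, 0.73, -0.01], [0.54, -0.51, -0.66], [-0.49, 0.45, -0.75]]
top 447.3477598071605 -0.12017969718050733 [0.53514624 0.02267361 1.31887934] [[0.03, -1.0, 0.02], [-1.0, -0.03, -0.08], [0.08, -0.02, -1.0]]
```

View pics/top0.png

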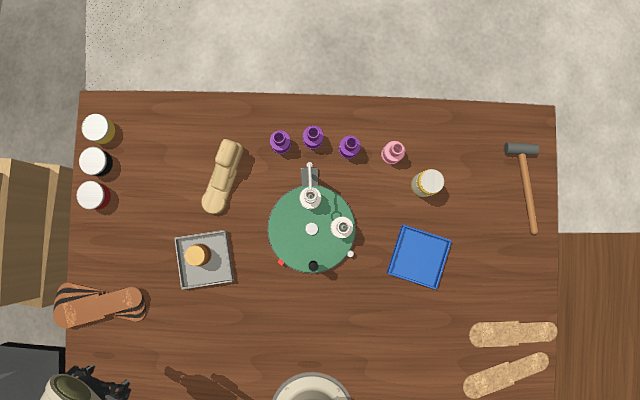

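View pics/scene0.png

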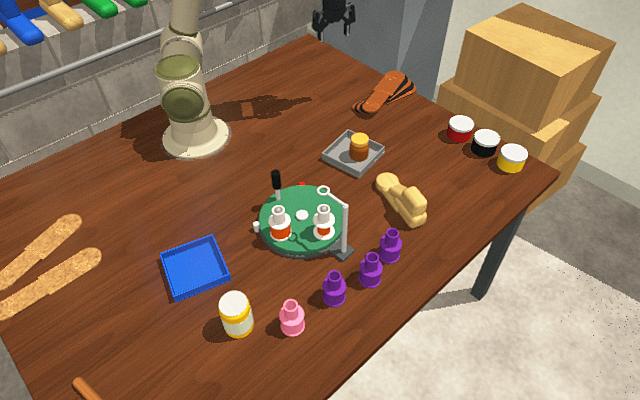

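The top view shows the plate centre near (312,228), with the mast at (310,165). The used spool is under the eyelet at (310,197) and the full one at (343,227). The handle is black at (313,266), the red tab is at (281,262) and the stop pin at (350,254). The blue tray is at (420,257), and the grey tray with the jar at (205,258). The purple and pink spools around (280–393,140–153) are lookalikes and not meant. Next I measure positions.

```bash
python3 - <<'E'
from h import *
c=cam('top'); im=c['image']; hsv=cv2.cvtColor(im,cv2.COLOR_RGB2HSV)
def blobs(lo,hi,roi,k=1):
    m=cv2.inRange(hsv,np.array(lo),np.array(hi)); z=np.zeros_like(m); x0,y0,x1,y1=roi; z[y0:y1,x0:x1]=m[y0:y1,x0:x1]
    cs,_=cv2.findContours(z,cv2.RETR_EXTERNAL,cv2.CHAIN_APPROX_NONE); return sorted(cs,key=cv2.contourArea)[::-1][:k]
g=blobs((60,80,40),(90,255,255),(250,170,370,290))[0]
h=cv2.convexHull(g); P=np.array([onz(c,*p[0],.03)[:2] for p in h])
# circle lsq
A=np.c_[2*P,np.ones(len(P))]
w=np.ones(len(P),bool)
for _ in range(6):
    s=np.linalg.lstsq(A[w],(P[w]**2).sum(1),rcond=None)[0]; r=np.sqrt(s[2]+s[:2]@s[:2]); e=abs(np.hypot(*(P-s[:2]).T)-r); w=e<max(.002,np.median(e)*1.5)
print('plate',s[:2],r,w.sum(),len(w))
b=blobs((100,120,40),(130,255,255),(370,210,470,300))[0]
R=cv2.minAreaRect(b); bp=cv2.boxPoints(R); W=np.array([onz(c,*p,.03)[:2] for p in bp]); print('blue rim corners',W,W.mean(0),[np.linalg.norm(W[i]-W[i-1]) for i in range(4)])
d=blobs((0,0,0),(180,255,45),(300,255,328,280))[0]; (x,y),r=cv2.minEnclosingCircle(d); print('handle px',x,y,r,onz(c,x,y,.14))
rd=blobs((0,150,80),(8,255,255),(265,250,295,275))[0]; print('tab',rd.mean(0)[0],onz(c,*rd.mean(0)[0],.03))
wh=blobs((0,0,150),(180,60,255),(340,245,362,262))[0]; print('pin',onz(c,*wh.mean(0)[0],.04))
o=s[:2]
for n,(u,v) in dict(used=(310,197),fresh=(343,227)).items():
    print(n,onz(c,u,v,.13)[:2]-o)
print('mast',onz(c,309.5,165,.2)[:2]-o)
cr=im[140:300,230:470]; cv2.imwrite('pics/crop1.png',cv2.resize(cr,None,fx=3.3,fy=3.3,interpolation=cv2.INTER_CUBIC)[:,:,::-1])
E
```

```text
plate [0.54253771 0.01429006] 0.12352796217692846 39 39
blue rim corners [[ 0.41887551 -0.20426679]
 [ 0.56162445 -0.24833857]
 [ 0.51765151 -0.39751021]
 [ 0.37417224 -0.35198335]] [ 0.46808093 -0.30052473] [np.float64(0.15433263703304811), np.float64(0.1493973926488224), np.float64(0.1555178339807851), np.float64(0.15052904565174194)]
handle px 313.19232177734375 265.19232177734375 4.731006145477295 [0.44576632 0.00749852 0.14      ]
tab [280.2 262.2] [0.44355903 0.10071411 0.03      ]
pin [ 0.47417348 -0.09735255  0.04      ]
used [0.08284243 0.00631912]
fresh [ 0.00528807 -0.08348882]
mast [0.15844087 0.00990318]
```

View pics/crop1.png

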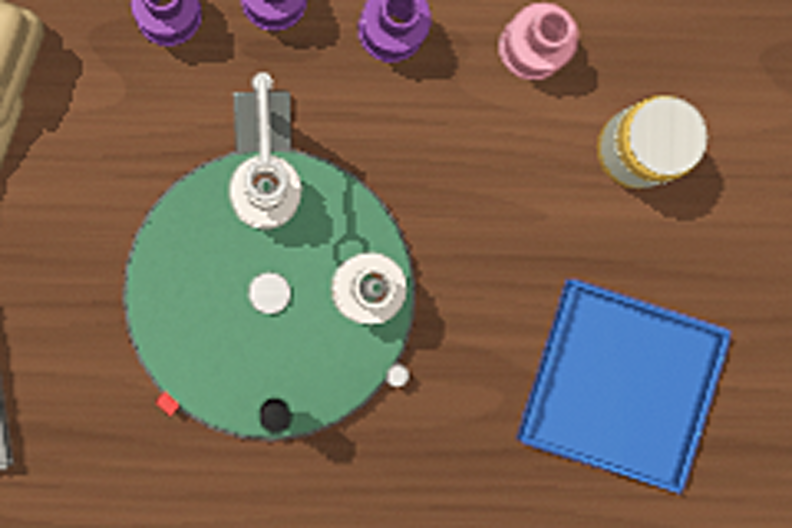

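The crop confirms it: the spool at the mast under the eyelet has the thin winding, so it is the used one. The spool at a quarter turn clockwise is the full one. Stand axis is (0.5425, 0.0143) with yaw ≈ 0.067, so the handle should be at (0.443, 0.008), which agrees with the image.

jog_arm([
  [[1, 2, -3.5, 0, -0.14], [1, 4, -7, 0, -0.28], [1, 6, -10.5, 0, -0.42], [1, 8, -14, 0, -0.56], [1, 10, -17.5, 0, -0.7], [1, 12, -21, 0, -0.84], [1, 14, -24.5, 0, -0.98], [1, 16, -28, 0, -1.12]],
], grip_force=40)

```text
time: 0.95
eef_pos: [0.328, 0.216, 0.2393]
ee_rot: [2.084, 2.351, 0.0]
force: [1.1, -0.5, -0.1]
width: 0.0853
grasp_force: 0.0
```

jog_arm([
  [[1, 2, -3.5, 0, -0.14], [1, 4, -7, 0, -0.28], [1, 6, -10.5, 0, -0.42], [1, 8, -14, 0, -0.56], [1, 10, -17.5, 0, -0.7], [1, 11.5, -20.9, 0, -0.84], [1, 11.5, -20.9, 0, -0.98], [1, 11.5, -20.9, 0, -1.12]],
])

```text
time: 1.75
eef_pos: [0.4427, 0.0076, 0.2389]
ee_rot: [-3.015, -0.882, 0.001]
force: [0.3, 1.0, -0.6]
width: 0.0854
grasp_force: 0.0
```

jog_arm([
  [[1, 0, 0, 0, -0.14], [1, 0, 0, 0, -0.28], [1, 0, 0, 0, -0.42], [1, 0, 0, 0, -0.51], [1, 0, 0, 0, -0.51], [1, 0, 0, 0, -0.51]],
])

```text
time: 2.35
eef_pos: [0.4425, 0.0086, 0.2392]
ee_rot: [-3.14, -0.109, 0.0]
force: [0.2, 0.5, -0.2]
width: 0.0856
grasp_force: 0.0
```

```bash
python3 - <<'E'
from h import *
from scipy.spatial.transform import Rotation as Ro
s=get_state(); R=Ro.from_rotvec(s['ee_rot']).as_matrix(); print(s['time'],s['eef_pos'],np.arctan2(R[1,1],R[0,1]),s['joints'],R[:,2])
c=cam('wrist','w1.png'); print(proj(c,[.4427,.0076,.14]))
E
```

```text
2.35 [0.44250078 0.00859193 0.23919248] -1.5014518718471142 [-2.46496163e-01  1.30033222e-01  1.72796452e+00  2.42238990e-05
  1.28380911e+00  1.25494884e+00] [-2.02057120e-04  7.47975058e-05 -9.99999977e-01]
[320.20652137 203.55676489]
```

View pics/w1.png

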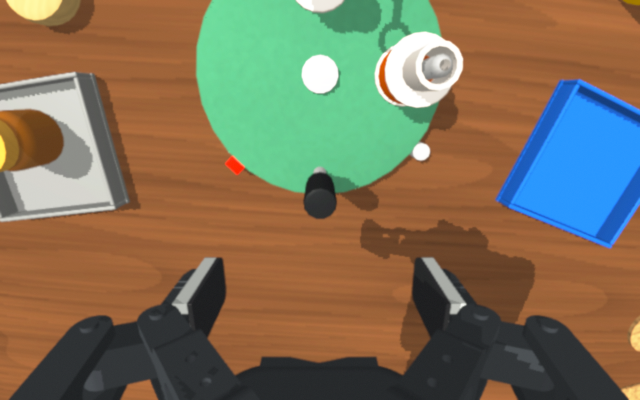

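The wrist view shows the handle top at (320,203), where the prediction put it. I descend and grip it.

jog_arm([
  [[1, 0, -0.1, -3, 0], [1, 0, -0.1, -6, 0], [1, 0, -0.1, -9, 0], [1, 0, -0.1, -11, 0], [1, 0, -0.1, -12.5, 0], [1, 0, -0.1, -12.5, 0]],
])

```text
time: 3.0
eef_pos: [0.4416, 0.0078, 0.1128]
ee_rot: [-3.139, -0.107, 0.006]
force: [0.7, 0.0, -0.6]
width: 0.0858
grasp_force: 0.0
```

jog_arm([
  [[-1, 0, 0, 0, 0], [-1, 0, 0, 0, 0], [-1, 0, 0, 0, 0], [-1, 0, 0, 0, 0], [-1, 0, 0, 0, 0], [-1, 0, 0, 0, 0], [-1, 0, 0, 0, 0], [-1, 0, 0, 0, 0]],
])

```text
time: 3.8
eef_pos: [0.4428, 0.0075, 0.1149]
ee_rot: [3.14, 0.105, 0.001]
force: [-1.8, 0.6, 5.9]
width: 0.025
grasp_force: 39.0
```

```bash
python3 - <<'E'
import numpy as np
c=np.array([.5425,.0143]);f=.067
a=np.arange(0,1.6,.0785)
p=c+.1*np.c_[np.cos(f+np.pi+a),np.sin(f+np.pi+a)]
for i,(q,t) in enumerate(zip((p-p[0])*100,a)): print(i,q.round(2),t.round(3))
E
```

```text
0 [0. 0.] 0.0
1 [ 0.08 -0.78] 0.078
2 [ 0.23 -1.55] 0.157
3 [ 0.43 -2.31] 0.236
4 [ 0.69 -3.05] 0.314
5 [ 1.01 -3.77] 0.392
6 [ 1.39 -4.45] 0.471
7 [ 1.82 -5.11] 0.55
8 [ 2.3  -5.73] 0.628
9 [ 2.82 -6.32] 0.706
10 [ 3.39 -6.86] 0.785
11 [ 4.   -7.35] 0.864
12 [ 4.65 -7.79] 0.942
13 [ 5.33 -8.19] 1.02
14 [ 6.04 -8.52] 1.099
15 [ 6.77 -8.8 ] 1.178
16 [ 7.52 -9.03] 1.256
17 [ 8.29 -9.19] 1.334
18 [ 9.07 -9.29] 1.413
19 [ 9.85 -9.33] 1.492
20 [10.64 -9.31] 1.57
```

Handle gripped. Now the arc, in three calls.

jog_arm([
  [[-1, 0.08, -0.78, 0, 0.078], [-1, 0.23, -1.55, 0, 0.157], [-1, 0.43, -2.31, 0, 0.236], [-1, 0.69, -3.05, 0, 0.314], [-1, 1.01, -3.77, 0, 0.392], [-1, 1.39, -4.45, 0, 0.471], [-1, 1.82, -5.11, 0, 0.55]],
])

```text
time: 4.5
eef_pos: [0.4611, -0.0435, 0.1149]
ee_rot: [-2.992, -0.958, -0.001]
force: [0.5, 4.7, 6.5]
width: 0.0247
grasp_force: 39.5
```

jog_arm([
  [[-1, 0.48, -0.62, 0, 0.078], [-1, 1.0, -1.21, 0, 0.157], [-1, 1.57, -1.75, 0, 0.236], [-1, 2.18, -2.24, 0, 0.314], [-1, 2.83, -2.68, 0, 0.392], [-1, 3.51, -3.08, 0, 0.471], [-1, 4.22, -3.41, 0, 0.55]],
])

```text
time: 5.2
eef_pos: [0.5033, -0.0773, 0.1149]
ee_rot: [-2.619, -1.735, -0.001]
force: [-1.5, 6.7, 6.0]
width: 0.0249
grasp_force: 39.5
```

jog_arm([
  [[-1, 0.73, -0.28, 0, 0.078], [-1, 1.48, -0.51, 0, 0.157], [-1, 2.25, -0.67, 0, 0.236], [-1, 3.03, -0.77, 0, 0.314], [-1, 3.81, -0.81, 0, 0.392], [-1, 4.6, -0.79, 0, 0.471], [-1, 4.9, -0.77, 0, 0.471], [-1, 4.9, -0.77, 0, 0.471]],
])

```text
time: 6.0
eef_pos: [0.5488, -0.0849, 0.1148]
ee_rot: [-2.139, -2.29, 0.009]
force: [-23.7, 1.3, 18.9]
width: 0.0251
grasp_force: 42.1
```

```bash
python3 - <<'E'
from h import *
c=cam('top','top2.png'); im=c['image']
cr=im[140:300,230:470]; cv2.imwrite('pics/crop2.png',cv2.resize(cr,None,fx=3.3,fy=3.3,interpolation=cv2.INTER_CUBIC)[:,:,::-1])
print(get_state()['eef_pos'],get_state()['force'],[proj(c,p) for p in([.5368,.0991,.13],[.5368,.0991,.087])])
E
```

```text
[ 0.54873127 -0.08483763  0.11478774] [-24.38727405   1.65172011  18.78488972] [array([279.49304117, 229.51598982]), array([280.49871883, 229.56507931])]
```

View pics/crop2.png

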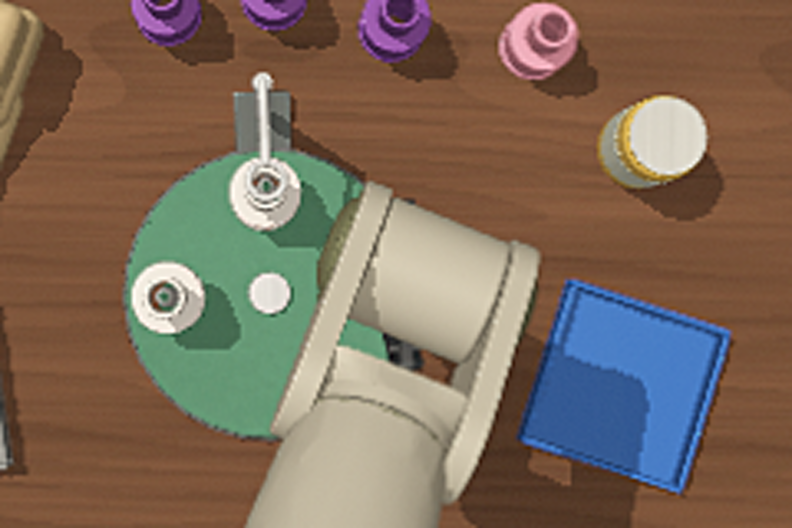

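The plate is against its stop: the handle is at (0.549,−0.085) as computed, with a 24 N reaction. The used spool is at pixel (279.7,229.4), matching the predicted (279.5,229.5). I relax, release, lift and go over it.

jog_arm([
  [[-1, -0.2, 0, 0, 0], [1, -0.2, 0, 0, 0], [1, -0.2, 0, 0, 0], [1, -0.2, 0, 0, 0], [1, -0.2, 0, 0, 0], [1, -0.2, 0, 0, 0], [1, -0.2, 0, 0, 0], [1, -0.2, 0, 0, 0]],
])

```text
time: 6.85
eef_pos: [0.55, -0.0853, 0.1143]
ee_rot: [-2.146, -2.295, 0.0]
force: [-0.6, -0.7, -0.1]
width: 0.0858
grasp_force: 0.0
```

jog_arm([
  [[1, 0, 0, 3, 0], [1, 0, 0, 6, 0], [1, 0, 0, 9, 0], [1, 0, 0, 12, 0], [1, 0, 0, 13, 0], [1, -0.5, 4, 13, 0], [1, -1, 8, 13, 0], [1, -1.2, 12, 13, 0]],
])

```text
time: 7.65
eef_pos: [0.5372, 0.0359, 0.2434]
ee_rot: [-2.146, -2.293, 0.001]
force: [-0.3, 0.1, -0.5]
width: 0.0853
grasp_force: 0.0
```

jog_arm([
  [[1, 0, 3.5, 0, 0], [1, 0, 6.3, 0, 0], [1, 0, 6.3, 0, 0], [1, 0, 6.3, 0, 0]],
])

```text
time: 8.05
eef_pos: [0.5377, 0.0977, 0.2435]
ee_rot: [-2.144, -2.295, 0.002]
force: [0.4, -0.5, 0.3]
width: 0.0857
grasp_force: 0.0
```

```bash
python3 - <<'E'
from h import *
s=get_state();print(s['time'],s['eef_pos'],s['joints'])
c=cam('wrist','w2.png'); print(proj(c,[.5368,.0991,.13]),proj(c,[.5368,.0991,.138]))
E
```

```text
8.05 [0.53772674 0.09771565 0.24348879] [-3.45535889e-02  3.58183429e-01  1.42405998e+00 -2.72818191e-04
  1.36055656e+00 -1.02452719e-01]
[318.00863771 197.14690417] [317.98175569 200.15793076]
```

View pics/w2.png

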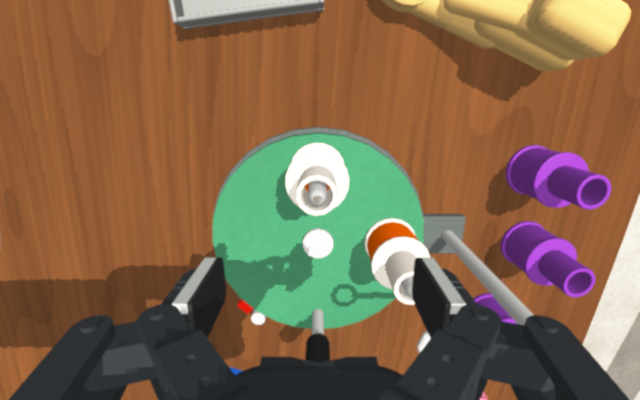

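The neck top is at (318,196), with (318,197) predicted. The red tab is against the pin at (250,312). I descend and grip the neck.

jog_arm([
  [[1, 0, 0.1, -3, 0], [1, 0, 0.1, -6, 0], [1, 0, 0.1, -9, 0], [1, 0, 0.1, -11.5, 0], [1, 0, 0.1, -13, 0], [1, 0, 0.1, -13.9, 0], [1, 0, 0.1, -13.9, 0]],
])

```text
time: 8.8
eef_pos: [0.5376, 0.0979, 0.1044]
ee_rot: [-2.146, -2.292, 0.002]
force: [-0.7, 0.1, 1.1]
width: 0.0853
grasp_force: 0.0
```

jog_arm([
  [[-1, 0, 0, 0, 0], [-1, 0, 0, 0, 0], [-1, 0, 0, 0, 0], [-1, 0, 0, 0, 0], [-1, 0, 0, 0, 0], [-1, 0, 0, 0, 0], [-1, 0, 0, 0, 0], [-1, 0, 0, 0, 0]],
])

```text
time: 9.6
eef_pos: [0.5383, 0.0986, 0.1059]
ee_rot: [2.145, 2.294, 0.001]
force: [-1.1, -0.5, 6.2]
width: 0.0335
grasp_force: 39.6
```

jog_arm([
  [[-1, 0, 0, 1, 0], [-1, 0, 0, 3, 0], [-1, 0, 0, 5, 0], [-1, 0, 0, 7, 0], [-1, 0, 0, 9, 0], [-1, 0, 0, 11, 0], [-1, 0, 0, 13, 0], [-1, 0, 0, 14, 0]],
])

```text
time: 10.4
eef_pos: [0.5381, 0.0987, 0.2471]
ee_rot: [2.145, 2.294, 0.002]
force: [-0.1, -0.4, -1.3]
width: 0.0337
grasp_force: 40.0
```

jog_arm([
  [[-1, 0, 0, 0.5, 0], [-1, -0.5, -2, 0.5, 0], [-1, -1.3, -5, 0.5, 0], [-1, -2, -8, 0.5, 0], [-1, -3, -11.5, 0.5, 0], [-1, -4, -15, 0.5, 0], [-1, -5, -18.5, 0.5, 0], [-1, -5.5, -22, 0.5, 0]],
])

```text
time: 11.2
eef_pos: [0.4819, -0.1224, 0.2496]
ee_rot: [-2.145, -2.293, 0.001]
force: [0.9, -0.2, -1.4]
width: 0.0331
grasp_force: 40.1
```

jog_arm([
  [[-1, -0.4, -3.5, 0, 0], [-1, -0.7, -7, 0, 0], [-1, -1, -10.5, 0, 0], [-1, -1.2, -13.5, 0, 0], [-1, -1.4, -16, 0, 0], [-1, -1.5, -17.5, 0, 0], [-1, -1.5, -18, 0, 0], [-1, -1.5, -18, 0, 0]],
])

```text
time: 12.0
eef_pos: [0.468, -0.3011, 0.2499]
ee_rot: [-2.145, -2.294, -0.0]
force: [0.3, -0.6, -1.1]
width: 0.0335
grasp_force: 40.1
```

```bash
python3 - <<'E'
from h import *
s=get_state();print(s['time'],s['eef_pos'],s['width'],s['grasp_force'],s['force'])
c=cam('scene','s2.png');cv2.imwrite('pics/s2c.png',cv2.resize(c['image'][130:350,120:400],None,fx=2.7,fy=2.7)[:,:,::-1])
E
```

```text
12.0 [ 0.4679682  -0.30105036  0.24987489] 0.033475820972616296 40.06321046501398 [ 0.30403036 -0.61807605 -1.07436493]
```

View pics/s2c.png

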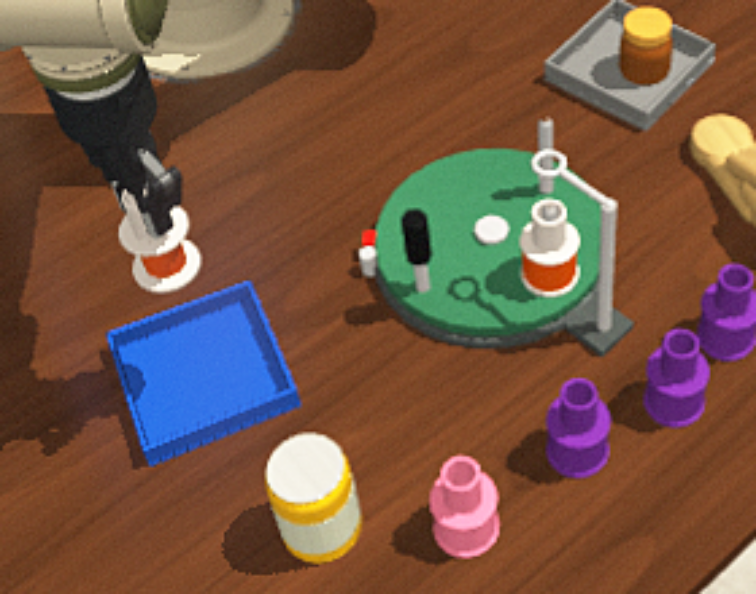

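The spool hangs upright from the gripper at (165,250) in the crop. The red tab is at the pin (368,250) and the full spool sits at the mast. I lower 16.9 cm, slowly at the end.

jog_arm([
  [[-1, 0, 0, -3, 0], [-1, 0, 0, -6, 0], [-1, 0, 0, -9, 0], [-1, 0, 0, -12, 0], [-1, 0, 0, -14, 0], [-1, 0, 0, -15.5, 0], [-1, 0, 0, -16.2, 0], [-1, 0, 0, -16.2, 0]],
])

```text
time: 12.85
eef_pos: [0.468, -0.3004, 0.0879]
ee_rot: [-2.144, -2.295, -0.0]
force: [0.3, 0.7, -0.3]
width: 0.0336
grasp_force: 40.1
```

jog_arm([
  [[-1, 0, 0, -0.2, 0], [-1, 0, 0, -0.4, 0], [-1, 0, 0, -0.6, 0], [-1, 0, 0, -0.7, 0], [-1, 0, 0, -0.7, 0], [-1, 0, 0, -0.7, 0]],
])

```text
time: 13.45
eef_pos: [0.468, -0.3014, 0.0814]
ee_rot: [2.146, 2.294, -0.0]
force: [0.6, 0.2, -0.6]
width: 0.033
grasp_force: 40.1
```

jog_arm([
  [[-1, 0, 0, -0.1, 0], [-1, 0, 0, -0.1, 0], [-1, 0, 0, -0.1, 0]],
])

```text
time: 13.75
eef_pos: [0.4681, -0.3016, 0.0809]
ee_rot: [2.145, 2.294, -0.0]
force: [-2.8, 0.3, 6.6]
width: 0.0334
grasp_force: 40.6
```

Contact, 6.6 N. I ease the fingers open (they stay centred), then lift.

jog_arm([
  [[-0.2, 0, 0, 0, 0], [0, 0, 0, 0, 0], [0.2, 0, 0, 0, 0], [0.5, 0, 0, 0, 0], [1, 0, 0, 0, 0], [1, 0, 0, 0, 0], [1, 0, 0, 0, 0], [1, 0, 0, 0, 0]],
])

```text
time: 14.55
eef_pos: [0.4679, -0.3013, 0.0803]
ee_rot: [-2.146, -2.295, -0.0]
force: [0.7, -0.2, 0.1]
width: 0.0853
grasp_force: 0.0
```

jog_arm([
  [[1, 0, 0, 2, 0], [1, 0, 0, 4, 0], [1, 0, 0, 7, 0], [1, 0, 0, 11, 0], [1, 0, 0, 15, 0], [1, -4, 0, 17, 0], [1, -8, 0, 17, 0], [1, -12, 0, 17, 0]],
])

```text
time: 15.35
eef_pos: [0.3467, -0.3011, 0.2508]
ee_rot: [2.144, 2.294, -0.001]
force: [0.2, -1.1, 0.3]
width: 0.0851
grasp_force: 0.0
```

```bash
python3 - <<'E'
from h import *
s=get_state();print(s['time'],s['eef_pos'],s['width'],s['force'])
c=cam('scene');cv2.imwrite('pics/s3c.png',cv2.resize(c['image'][130:350,120:400],None,fx=2.7,fy=2.7)[:,:,::-1])
print([((proj(c,[.468,-.3005,z])-[120,130])*2.7).round() for z in (.005,.105)])
E
```

```text
15.35 [ 0.34670862 -0.30111222  0.25075819] 0.08510991535398993 [ 0.18617821 -1.05087241  0.31723838]
[array([206., 372.]), array([184., 312.])]
```

View pics/s3c.png

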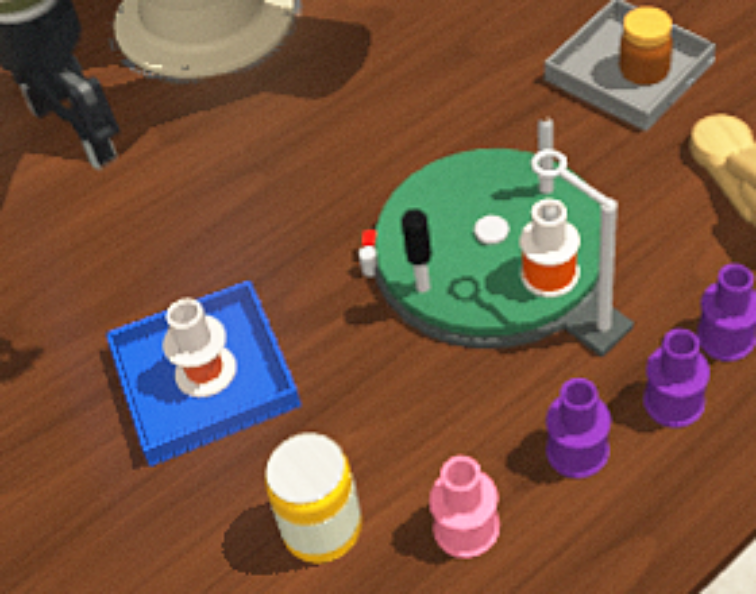

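The used spool stands upright in the middle of the blue tray: foot at (206,372) and top at (184,312), as predicted. The tab is at the pin, the full spool is on its post, and the gripper is clear.

```bash
python3 -c "
from rig import manip; print(manip.hand_in())"
```

```text
the job is handed in; nothing more can be done
None
```

I turned the plate home to its stop and stood the used spool upright in the blue tray. The full spool is still on its post under the eyelet. I handed the job in after about 15 s of robot time; no verdict was returned.

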